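Slide the charcoal case home in its storage lane

ROBOT

A 6-joint arm with a two-finger parallel gripper is mounted at the origin on the work surface. World frame = base frame: x ahead of the robot, y to its left, z up, the work surface at z = 0. Lengths are in m, angles in rad, forces in N, time in s.
With the tool pointing down it reaches from about 0.3 to 0.825 m from the base axis. Payload 5.4 kg.
Tool frame: the origin (TCP) lies at the very end of the fingers, on their centre line; the grasp point (between the pads) lies 19 mm behind it; z points along the fingers, x is the direction in which the jaws open and shut, and the axes are right-handed (so a half turn about z gives the same grasp; the last joint's range is limited). The gripper opens to 92 mm and grips with 3 to 60 N. Pads are 20 mm wide; open, the fingers measure 128 mm over their backs; the gripper's body (75 mm by 189 mm) begins 69 mm behind the grasp point.
Start: joints at [1.127, 0.158, 1.597, -0, 1.386, -0.21], TCP at [0.133, 0.559, 0.215] pointing down, gripper open.
Joint ranges: [-2.91, 2.91], [-0.94, 2.29], [0.18, 2.7], [-1.29, 4.43], [0.17, 2.64], [-3, 3]. Speed limits (rad/s): [2.57, 2.57, 3.14, 3.14, 3.14, 3.14].

INTERFACE

Orientations are given as a rotation vector (axis times angle).
In Python, from workcell import bot gives the robot as it stands. Calls block until the motion is done:
- bot.goto(position, orientation): joint-space move of the TCP to a pose.
- bot.line_to(position, rot=None, max_speed=0.15): straight line of the TCP; rot=None keeps the orientation; max_speed is the mean speed in m/s.
- bot.set_joints(angles): joint-space move.
- bot.set_gripper(opening, newtons=None): opening from 0.0 (shut) to 1.0 (fully open); newtons is the grip in N (None keeps the last); returns when the fingers have stopped.
- bot.hold(seconds).
- bot.inverse_kinematics(position, orientation): joint angles nearest the present ones, or None.
- bot.read_camera(name): name is "side" or "top" or "wrist"; returns a dict with "pixels" (400x640x3 uint8, blue, green, red), "fx", "fy", "cx", "cy" (pixels), "R" (3x3) and "t" (3): a world point X has camera coordinates R X + t. Camera axes: x right, y down, z forward; pixel columns grow to the right and rows downward; lengths in m; the calibration is good to about 2 mm. The wrist camera is an equidistant fisheye: a pixel r from the principal point sees the ray r / f radians off the axis. A picture is of the moment at which its call begins. There is no depth.
A pose or a line that the arm cannot do raises bot.MotionError and nothing moves.
- bot.job_done(): hands the job in, once; it reports no verdict.
Readings, each from a call of its own:
- bot.current_clock(): time.
- bot.current_joints(): joint angles.
- bot.current_joint_vel(): joint speeds.
- bot.current_effort(): joint torques, N m.
- bot.current_ee_pos(): TCP position.
- bot.current_tool_rot(): TCP orientation.
- bot.current_contact_force(): force on the tool from outside, world axes, zero at the start.
- bot.current_ft_torque(): the same for the moment, N m.
- bot.current_opening(): opening from 0.0 (shut) to 1.0 (fully open).
Only numpy, scipy, OpenCV 4.12 (cv2) and the standard library are available. Lean on these libraries where they do the work, as an engineer would, in place of code of your own. Each camera call takes 0.05 s, during which the arm holds its last target. There are 200 camera calls.

TASK

With the fingertips, push the loose wooden charcoal case over to the empty lane of the plywood storage board and down between that lane's two guide rails until it is fully home, its end squarely against the stop strip. Neither the case nor the robot may touch any guide rail, and the case is only slid, never picked up. Leave the case stored in the other lane and everything else on the desk where it is.

Things in the scene. Friction and masses are not known exactly. Their poses are not given: they have to be found in the camera images.
- case: the loose wooden charcoal case: a closed box 100 mm long (its own x), 60 mm wide (its own y), 45 mm high, 0.25 to 0.5 kg, sliding on the plywood with ordinary friction. Origin: centre of its underside, which lies on the storage board. Its two ends are interchangeable.
- rack: the fixed plywood storage board, 380 mm (its x) by 220 mm (its y), 12 mm thick, on the table. Origin: centre of its underside, on the table; +x is the direction in which cases are pushed in. The half with x below 0 is a bare apron; on the half with x above 0 are two parallel lanes, side by side, 100 mm apart centre to centre. Across the far end, from x = 170 to 190 mm, runs the stop strip, 30 mm high above the board.
- lane: the empty lane: two fixed wooden guide rails on the storage board, each 170 mm long, 10 mm thick, 15 mm high above the board (tops 27 mm above the table), with 76 mm of free width between them. Origin: on the lane's centre line at its open mouth, level with the table (12 mm below the board's top); +x points down the lane, which ends at the stop strip 170 mm from the mouth; a case that is fully home has its centre at x = 120 mm.
- full_lane: the other lane, same rails and same axes, with a case like the loose one (100 x 60 x 45 mm) fixed in it at its far end. Leave it alone.
- sharpener: small metal pencil sharpener, 25 x 16 x 12 mm, lying on the corner of the apron nearest the robot. Origin: centre of its underside. A bystander.
- eraser: white eraser, 45 x 25 x 14 mm, on the table between robot and board. Origin: centre of its underside. A bystander.
- sanding_block: flat wooden sanding block, 80 x 30 x 13 mm, on the table beyond the board. Origin: centre of its underside. A bystander.
- clip: dark steel bulldog clip, 32 x 50 x 16 mm, on the table between robot and board. Origin: centre of its underside. A bystander.
- pencil_cup: steel cup of pencils, 76 mm across, about 160 mm high, to the left. Origin: centre of its underside. A bystander.
- jar: glass jar with black cap, 60 mm across, 75 mm high, to the right. Origin: centre of its underside. A bystander.

How it is judged:
By the outcome, as a careful person would: the job done as asked, in the order asked, and still so for the second after the job is handed in, with the robot touching nothing.
It also fails if it takes over 56 s, if anything falls off the work surface, if the arm or the gripper's body presses on something with over 40 N, if the wrist force passes 120 N, or if a joint passes its speed limit or range.

## Working session

There is one attempt and no reset: what is moved stays moved. The work goes in short steps, each a Python script; the robot and the scene stay as the last script left them, time stands still between calls to the robot, and variables do not carry over. Pictures are saved under pics/ and viewed, about 8 in all and at most 12, crops included, and the job is handed in when it is done.

```bash
mkdir -p pics; ls
python3 - <<'E'
from workcell import bot
import cv2
for n in("top","side"):
    c=bot.read_camera(n); cv2.imwrite(f"pics/{n}0.png",c["pixels"]); print(n,c["fx"],c["cx"],c["cy"],c["R"],c["t"])
print(bot.current_clock(),bot.current_tool_rot())
E
```

```text
pics
top 411.08599481289167 325.1445305202291 195.18096060536797 [[-0.01122613 -0.99992713  0.00444017]
 [-0.99194773  0.01057613 -0.12620559]
 [ 0.12614943 -0.00582122 -0.99199417]] [0.03687923 0.57702429 1.13867545]
side 396.8398001922276 320.955138852342 201.72416741894912 [[ 0.71368594 -0.70023828  0.01785297]
 [-0.50112822 -0.52822809 -0.68545284]
 [ 0.48941076  0.48025143 -0.72789812]] [-0.37339565  0.33765831  0.69272465]
0.1 [ 2.46481875e+00  1.94671310e+00 -2.34271583e-03]
```

View pics/top0.png

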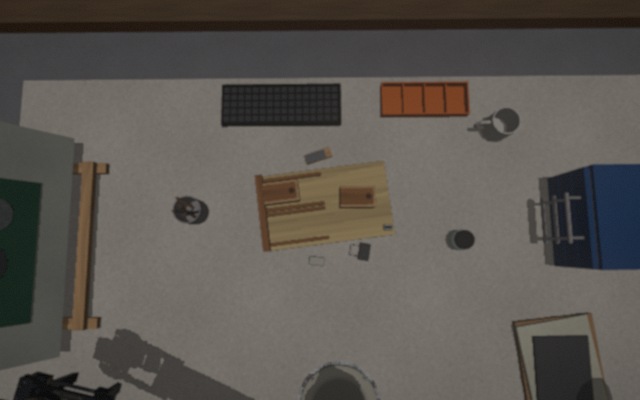

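View pics/side0.png

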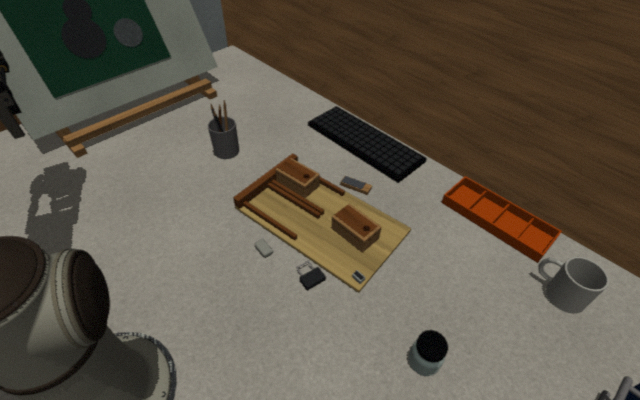

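The rack's +x points to image left in the top view (about world +y). The stop strip is at (263,213), the full lane is the upper one, with its case at (282,191), and the empty lane is nearer the robot. The loose case is at (357,197) and the sharpener at (388,227). I'll enlarge both views for exact corners.

Run:
```python
import cv2
a=cv2.imread("pics/top0.png")[150:260,245:405]; cv2.imwrite("pics/topc.png",cv2.resize(a,None,fx=5,fy=5,interpolation=cv2.INTER_CUBIC))
a=cv2.imread("pics/side0.png")[145:295,225:420]; cv2.imwrite("pics/sidec.png",cv2.resize(a,None,fx=4,fy=4,interpolation=cv2.INTER_CUBIC))
```

```text
(no output)
```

View pics/topc.png

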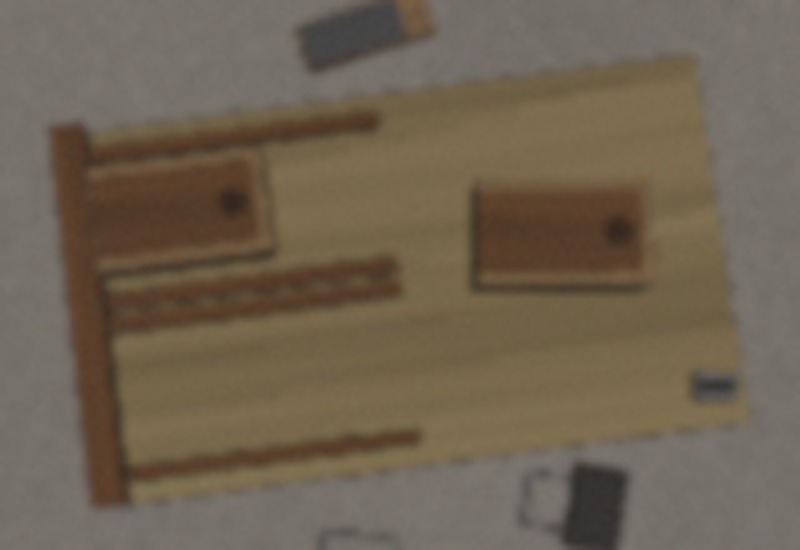

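View pics/sidec.png

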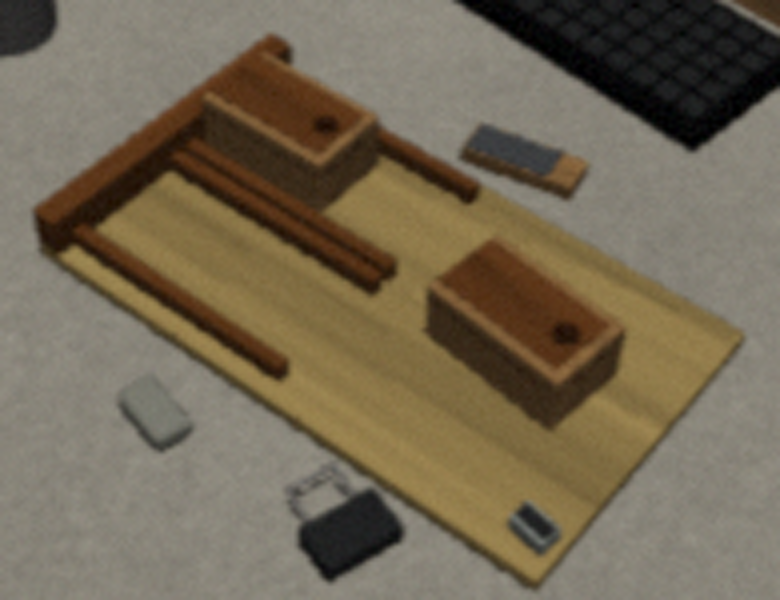

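```bash
cat > h.py <<'E'
from workcell import bot
import numpy as np, cv2
def P(c): return np.array([[c["fx"],0,c["cx"]],[0,c["fy"],c["cy"]],[0,0,1]])@np.c_[c["R"],c["t"]]
def plane(c,uv,z):
    uv=np.atleast_2d(uv); d=np.c_[(uv-[c["cx"],c["cy"]])/[c["fx"],c["fy"]],np.ones(len(uv))]@np.array(c["R"])
    C=-np.array(c["R"]).T@c["t"]; return (C+d*((z-C[2])/d[:,2])[:,None])
E
python3 - <<'E'
from h import *
t=bot.read_camera("top");s=bot.read_camera("side")
n=["caseA","caseB","caseC","caseD","bdFR","bdNR","strN","strF","railN"]
T=np.array([(477,183),(477,281),(648,281),(650,183),(693,57),(747,422),(92,505),(50,127),(421,434)],float)
S=np.array([(492,240),(428,290),(553,380),(624,330),(743,338),(537,587),(38,212),(275,38),(285,362)],float)
T=(T+.5)/5-.5+[245,150];S=(S+.5)/4-.5+[225,145]
X=cv2.triangulatePoints(P(t),P(s),T.T,S.T);X=(X[:3]/X[3]).T
np.set_printoptions(precision=4,suppress=True)
zs=[.057]*4+[.012]*2+[.042]*2+[.027]
for i,k in enumerate(n): print(k,X[i],plane(t,T[i],zs[i])[0,:2],plane(s,S[i],zs[i])[0,:2])
E
```

```text
caseA [ 0.6002 -0.0113  0.0526] [ 0.5998 -0.0114] [ 0.5966 -0.0137]
caseB [ 0.5452 -0.011   0.0505] [ 0.5444 -0.0106] [ 0.5413 -0.015 ]
caseC [ 0.5439 -0.107   0.0565] [ 0.5433 -0.1064] [ 0.5443 -0.1077]
caseD [ 0.6    -0.1101  0.0552] [ 0.5988 -0.1089] [ 0.5998 -0.1118]
bdFR [ 0.6816 -0.1432  0.0086] [ 0.6804 -0.1421] [ 0.6797 -0.1449]
bdNR [ 0.4667 -0.1691  0.0061] [ 0.4655 -0.167 ] [ 0.4651 -0.1721]
strN [0.4238 0.2056 0.0387] [0.4224 0.206 ] [0.4237 0.2016]
strF [0.6397 0.2312 0.0372] [0.637  0.2317] [0.6379 0.2254]
railN [0.461  0.0208 0.0279] [0.4603 0.0214] [0.4623 0.0207]
```

```bash
cat >> h.py <<'E'
from scipy.spatial.transform import Rotation as Ro
TH=np.radians(96.4); O=np.array([.5515,.030])
M=np.array([[np.cos(TH),-np.sin(TH)],[np.sin(TH),np.cos(TH)]])
def W(x,y,z): return [*(O+M@[x,y]),z]
def inv(p): return (np.asarray(p)[...,:2]-O)@M
def rot(deg): return (Ro.from_euler("z",np.degrees(TH)+deg,degrees=True)*Ro.from_rotvec([np.pi,0,0])).as_rotvec()
np.set_printoptions(precision=4,suppress=True)
E
python3 - <<'E'
from h import *
r=rot(0)
print(bot.inverse_kinematics(W(-.092,-.075,.15),r))
for d in(90,-90): print(d,bot.inverse_kinematics(W(-.18,.05,.15),rot(d)))
bot.set_gripper(.6)
bot.goto(W(-.092,-.078,.15),r)
bot.line_to(W(-.092,-.078,.036))
print(bot.current_contact_force())
for y in(-.05,-.03,-.01,.008):
    bot.line_to(W(-.092,y,.036),max_speed=.05); print(y,bot.current_contact_force(),inv(bot.current_ee_pos()))
bot.line_to(W(-.092,-.01,.036)); bot.line_to(W(-.092,-.01,.15),max_speed=.25)
bot.goto(W(-.14,.045,.24),rot(-90) if bot.inverse_kinematics(W(-.14,.045,.24),rot(-90)) is not None else rot(90))
print(bot.current_joints(),bot.current_clock())
c=bot.read_camera("wrist"); cv2.imwrite("pics/w1.png",c["pixels"])
c=bot.read_camera("top"); cv2.imwrite("pics/t1.png",cv2.resize(c["pixels"][150:260,245:405],None,fx=5,fy=5,interpolation=cv2.INTER_CUBIC))
E
```

```text
[-0.2721  0.3713  1.4714  0.      1.299  -1.9546]
90 [-0.5099  0.1376  1.7519  0.      1.2521  2.52  ]
-90 [-0.5099  0.1376  1.7519 -0.      1.2521 -0.6216]
[0.4368 0.3082 1.2543]
-0.05 [-0.1444  0.263  -0.355 ] [-0.0921 -0.0497]
-0.03 [ 0.1444  0.1814 -0.4745] [-0.092  -0.0293]
-0.01 [-0.5844  0.2995 -0.1534] [-0.0919 -0.0093]
0.008 [ 0.2353 -0.3497 -0.0162] [-0.0919  0.0087]
[-0.4412  0.038   1.6788  0.0001  1.4272 -0.5538] 9.1
```

View pics/w1.png

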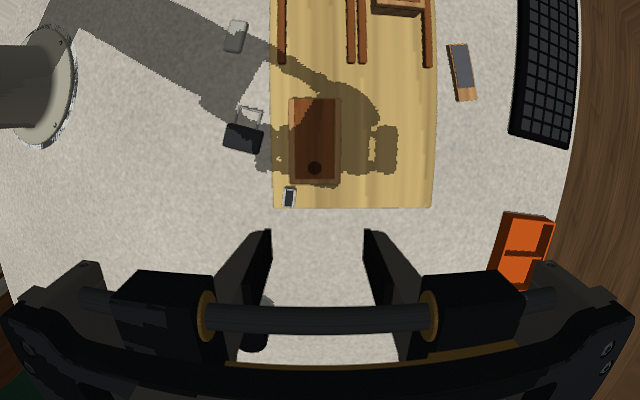

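The wrist view shows the case at about (290-340, 98-185), squared up and roughly in line with the empty lane (rails at x≈282 and 351). The sharpener at (289,197) is undisturbed. Next I'll measure on an enlarged crop.

Run:
```python
import cv2
a=cv2.imread("pics/w1.png")[0:215,260:445]; cv2.imwrite("pics/w1c.png",cv2.resize(a,None,fx=2.79,fy=2.79,interpolation=cv2.INTER_CUBIC) if 0 else cv2.resize(a,(740,600) if 0 else (185*2,215*2)) if 0 else cv2.resize(a[0:200],(740,800))[:0] if 0 else cv2.resize(a[0:200],None,fx=3,fy=3,interpolation=cv2.INTER_CUBIC))
```

```text
(no output)
```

View pics/w1c.png

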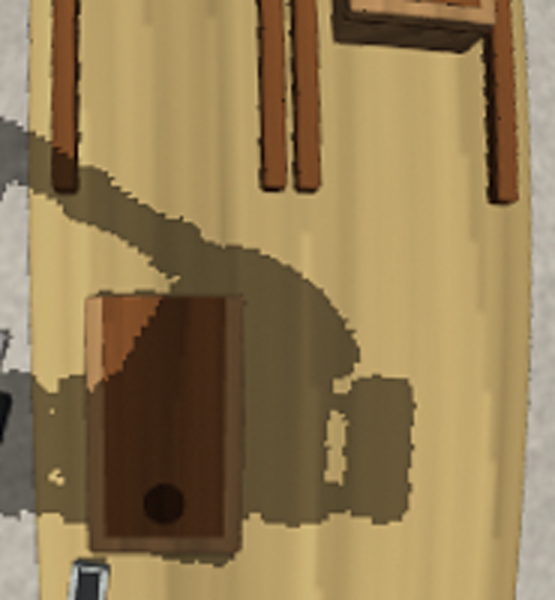

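View pics/t1.png

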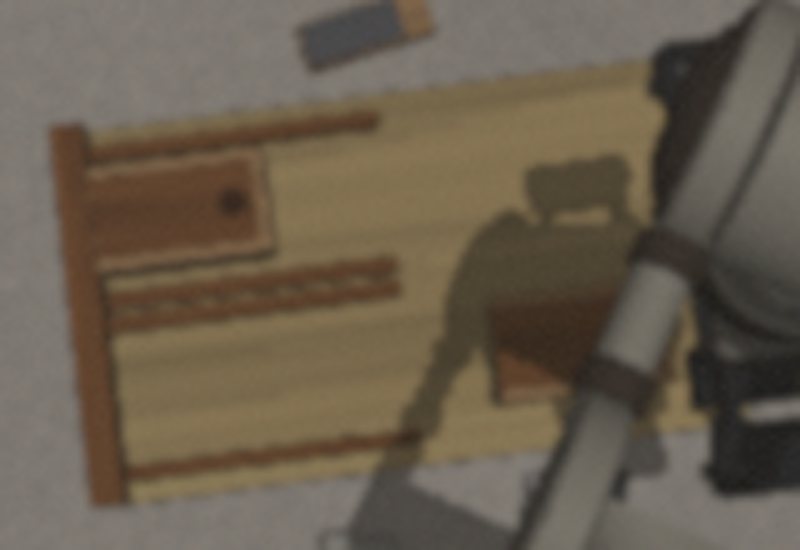

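```bash
cat >> h.py <<'E'
def fish(c,uv,z):
    d=(np.atleast_2d(uv)-[c["cx"],c["cy"]])/[c["fx"],c["fy"]]
    th=np.linalg.norm(d,axis=1,keepdims=True); r=np.c_[d/th*np.sin(th),np.cos(th)]@np.array(c["R"])
    C=-np.array(c["R"]).T@c["t"]; return C+r*((z-C[2])/r[:,2])[:,None]
E
python3 - <<'E'
from h import *
c=bot.read_camera("wrist")
f=lambda p,z:inv(fish(c,(np.array(p,float)+.5)/3-.5+[260,0],z))*1000
print("case",f([(88,296),(242,295),(90,550),(240,550)],.057))
print("rail inner",f([(77,181),(77,90),(77,2),(261,181),(259,90),(257,2)],.027))
print("board edge",f([(33,200),(42,590),(529,200),(516,590)],.012))
E
```

```text
case [[ -45.8707   76.1937]
 [ -45.4965   18.7713]
 [-143.5036   76.561 ]
 [-143.4159   18.3091]]
rail inner [[ 3.8124 83.3881]
 [43.2828 83.6818]
 [83.5772 84.2311]
 [ 3.8454  8.9975]
 [43.2614  9.6682]
 [83.4879 10.1245]]
board edge [[  -1.2289  103.6072]
 [-171.8692  102.5492]
 [   6.546  -111.9919]
 [-171.3519 -114.6198]]
```

Run:
```python
from h import *
r=rot(-89.4)
bot.set_gripper(.22)
bot.goto(W(-.187,.047,.15),r)
bot.line_to(W(-.187,.047,.036))
print(bot.current_contact_force(),inv(bot.current_ee_pos()))
bot.line_to(W(-.16,.047,.036),max_speed=.06)
bot.line_to(W(-.11,.047,.036),max_speed=.06)
print(bot.current_contact_force(),inv(bot.current_ee_pos()),bot.current_clock())
c=bot.read_camera("wrist"); cv2.imwrite("pics/w2.png",c["pixels"])
```

```text
[ 0.7241 -0.5836 -0.352 ] [-0.1876  0.0459]
[0.316  0.0277 0.3288] [-0.1095  0.0474] 12.9
```

View pics/w2.png

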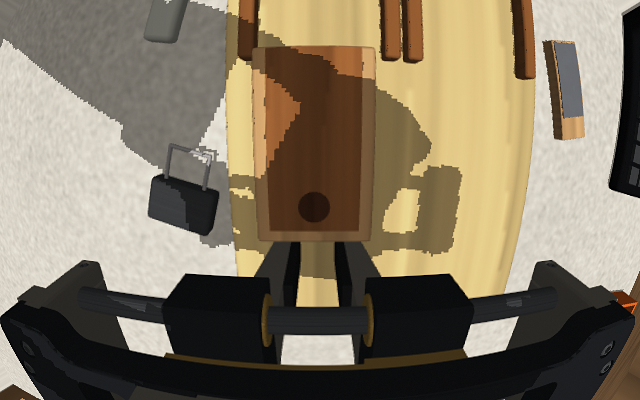

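The two fingers are flush against the case's end. The case's top front corners are at (253,48) and (375,48). The inner edges of the lane rails are at about (258,20) and (382,57).

Run:
```python
from h import *
c=bot.read_camera("wrist")
f=lambda p,z:inv(fish(c,np.array(p,float),z))*1000
print("case",f([(253,48),(375,48),(259,239),(372,239)],.057))
print("rail",f([(258,40),(258,5),(382,57),(380,5)],.027))
```

```text
case [[ -1.3042  78.3146]
 [ -0.8646  20.276 ]
 [-97.7627  77.1753]
 [-97.0838  17.9961]]
rail [[10.0974 81.7551]
 [32.4077 82.443 ]
 [ 0.7269 10.6543]
 [33.3752 11.608 ]]
```

The case is about 3 mm toward the near rail, so I'll steer it over with a slightly diagonal push as it enters.

Run:
```python
from h import *
bot.line_to(W(-.07,.0443,.036),max_speed=.04)
print(bot.current_contact_force(),inv(bot.current_ee_pos()),bot.current_clock())
c=bot.read_camera("wrist"); cv2.imwrite("pics/w3.png",cv2.resize(c["pixels"][0:250,200:460],None,fx=2.4,fy=2.4,interpolation=cv2.INTER_CUBIC))
```

```text
[ 0.5102  0.0134 -0.7545] [-0.0699  0.0442] 14.15
```

View pics/w3.png

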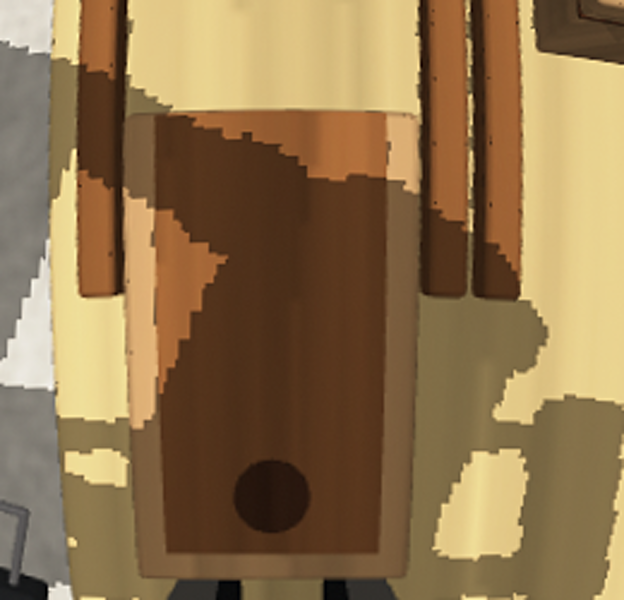

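Run:
```python
from h import *
c=bot.read_camera("wrist")
f=lambda p,z:inv(fish(c,(np.array(p,float)+.5)/2.4-.5+[200,0],z))*1000
print("case",f([(125,113),(419,113),(140,577),(407,577)],.057))
print("rail",f([(122,285),(122,110),(122,5),(423,285),(424,110),(424,5)],.027))
```

```text
case [[ 39.0986  75.8418]
 [ 39.4913  17.3904]
 [-58.9339  74.6606]
 [-58.254   16.1513]]
rail [[ 3.3796 82.6782]
 [46.6743 82.9592]
 [74.6698 83.8791]
 [ 4.0124 10.3054]
 [47.19   10.7057]
 [75.1055 10.4711]]
```

The case is now centred in the lane to within about 0.5 mm and parallel to it. I'll push on, then creep until the stop is felt.

Run:
```python
from h import *
bot.line_to(W(.05,.0460,.036),max_speed=.06)
print(bot.current_contact_force(),inv(bot.current_ee_pos()))
for x in np.arange(.053,.075,.0015):
    bot.line_to(W(x,.0460+.011*(x-.05),.036),max_speed=.02)
    f=M.T@bot.current_contact_force()[:2]; print(round(x,4),f,inv(bot.current_ee_pos()))
    if f[0]<-7: break
bot.hold(.3); print(M.T@bot.current_contact_force()[:2],inv(bot.current_ee_pos()),bot.current_clock())
c=bot.read_camera("wrist"); cv2.imwrite("pics/w4.png",cv2.resize(c["pixels"][0:250,200:460],None,fx=2.4,fy=2.4,interpolation=cv2.INTER_CUBIC))
```

```text
[ 0.0688 -1.067   1.0581] [0.0499 0.046 ]
0.053 [-1.5543  0.4527] [0.0532 0.046 ]
0.0545 [-1.2284  0.6512] [0.0546 0.046 ]
0.056 [-2.4606  0.3353] [0.0561 0.0461]
0.0575 [-2.9413  0.3177] [0.0576 0.0461]
0.059 [-2.2779  0.9673] [0.0591 0.0461]
0.0605 [-2.8299  0.3406] [0.0606 0.0461]
0.062 [-6.563   0.7568] [0.0614 0.0462]
0.0635 [-10.7153   1.5269] [0.0615 0.0463]
[-10.6421   1.9718] [0.0615 0.0463] 18.75
```

View pics/w4.png

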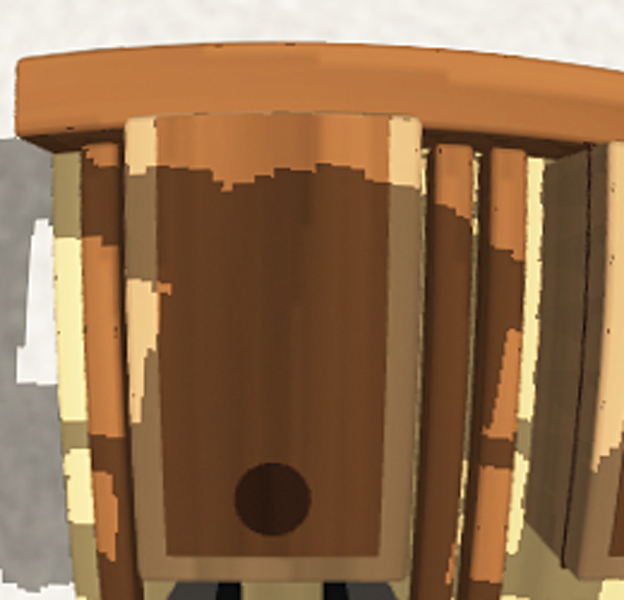

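The case has stalled at the stop with a force of about 10 N, and it looks centred and square between the rails. I'll back straight out, retreat and check.

Run:
```python
from h import *
bot.line_to(W(.02,.0457,.036),max_speed=.06)
bot.line_to(W(-.01,.0457,.2),max_speed=.2)
c=bot.read_camera("wrist"); w=c["pixels"][0:250,200:460]
cv2.imwrite("pics/w5.png",cv2.resize(w,None,fx=2.4,fy=2.4,interpolation=cv2.INTER_CUBIC))
bot.set_joints([-1.2,.158,1.597,0,1.386,-.2]); 
c=bot.read_camera("top"); cv2.imwrite("pics/t5.png",cv2.resize(c["pixels"][150:260,245:405],None,fx=5,fy=5,interpolation=cv2.INTER_CUBIC))
print(bot.current_clock(),bot.current_ee_pos())
```

```text
22.6833 [ 0.3164 -0.4801  0.2148]
```

View pics/w5.png

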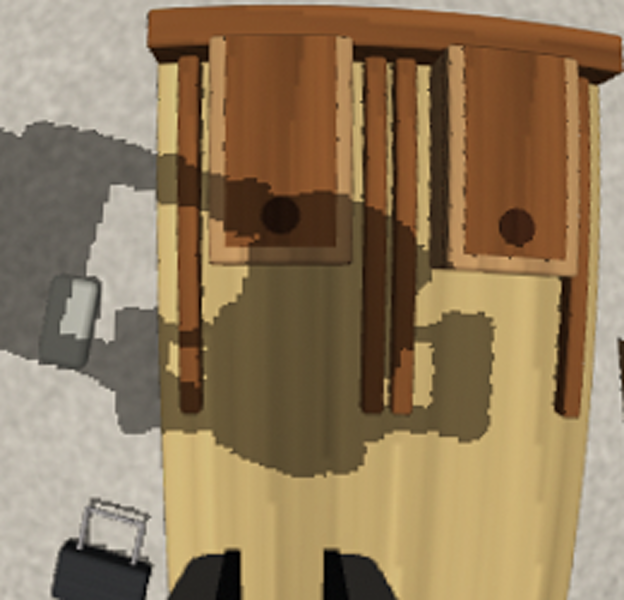

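View pics/t5.png

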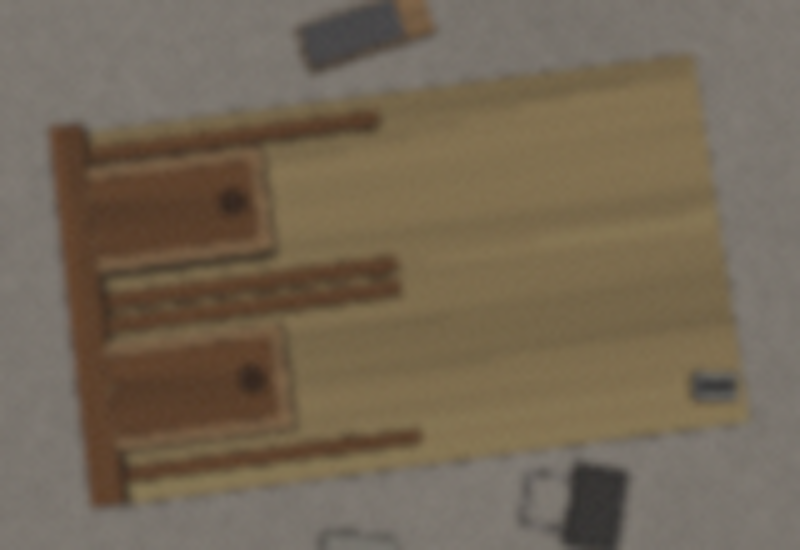

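The case's rear edge lines up with the fixed case's, with gaps to both rails. The sharpener, clip, sanding block and eraser have not moved.

```bash
python3 -c "
from workcell import bot
bot.hold(.3); bot.job_done(); print(bot.current_clock())"
```

```text
the job is handed in; nothing more can be done
the job is handed in; nothing more can be done
```

The loose case is stored in the empty lane, fully home against the stop strip, and I handed the job in at about 23 s on the robot clock.

**What I did:** I pushed the case sideways with both fingertips, which also squared it up. I then pushed it by its end down the lane, correcting about 3 mm of sideways error at the mouth, until it stalled at the stop with about 10 N. I backed out and moved the arm clear. The case was only slid, and the fingertips stayed about 9 mm above the rail tops.

**Last checks:**
- **Home:** the stall put the case's rear end at about 71.5 mm along my estimated lane, against a nominal 70 mm. That is within the few millimetres of doubt in my board pose. Its rear edge also lines up with the case stored in the other lane.
- **Square and clear of the rails:** partway down the lane it was centred to within about 0.5 mm at the front. The final pictures show it square, with gaps to both rails. I saw no rail contact in any picture or in the forces I printed.
- **Bystanders:** the stored case, sharpener, clip and sanding block look unmoved, and the part of the eraser in view does too. The pencil cup and jar were outside the last pictures, but nothing went near them.

One disagreement: the wrist camera put the board about 0.6° off my first estimate from the top and side cameras. I followed the wrist view.

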